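Set the balloon sizer to the large size disc

TASK

Set the bench balloon sizer to the large plywood size disc without picking anything up: push the disc along the worktop in between the sizer's two white cheeks until it lies against the aluminium rail, push the sliding cheek along until the disc sits snugly between both cheeks with no play, and then press the black cam lever fully down so that the setting is locked. The disc is only pushed, never lifted, and the small disc, the balloon weight and the sticker roll stay where they are.

Things in the scene. Friction and masses are not known exactly. Their poses are not given: they have to be found in the camera images.
- sizer: Bench balloon sizer, like a large caliper, screwed down. Origin: on the worktop, in the inner corner of fixed cheek and rail. Own x: along the rail, from sliding to fixed cheek; y: out of the rail's front, as the cheeks stick out; z up. Aluminium rail: x -275 to +39 mm, y -30 to 0, 22 mm high. Between the cheeks is bare worktop, open to +y. A 6 mm high lug stands 21 mm out of the rail at x -256.
- fixed_face (a point): Middle of the inner face of the fixed cheek, the one farther from the robot: a white plate 12 mm thick, sticking 100 mm out of the rail (sizer's y 0 to 100 mm), 67 mm high, its inner face at the sizer's x = 0. This point is 50 mm out of the rail and 33 mm above the worktop.
- jaw (a joint): Sliding cheek, a white plate like the fixed one (12 mm thick, 100 mm out of the rail, 67 mm high) on a grey carriage. Value: clear gap between the cheeks' inner faces in m (its inner face is at the sizer's x = -value); 0 touching, 0.205 widest, starts 0.165 to 0.19. Slides with about 3 N friction and stays. The carriage reaches 66 mm behind the inner face, on the rail only, 44 mm high (52 at the lever).
- jaw_push (a point): Middle of the outer face of the sliding cheek (turned away from the other cheek), 12 mm behind its inner face, 45 mm out of the rail and 33 mm above the worktop. Pushing here along the sizer's +x closes the gap. The outer face is bare from 5 to 100 mm out of the rail.
- clamp (a joint): Black cam lever on the carriage, hinged 46 mm behind the sliding cheek's inner face, 15 mm behind the rail's front and 43 mm above the worktop; its arm reaches 82 mm towards the fixed cheek. Value: angle above level in rad; starts 0.75 to 0.95, fully down and stopped at 0. Turns against friction and stays where it is left. In the last 0.4 rad it drives a brake shoe onto the rail: once down, the cheek is held.
- clamp_tip (a point): Top of the lever's flat thumb paddle, 70 mm along the arm from the hinge; with the lever down it is 14.5 mm above the hinge, 57 mm above the worktop. The paddle is 20 mm wide, from 46 to 82 mm along the arm. It is pressed down from above, with 2 to 4 N here all the way, until the lever meets its stop.
- size_disc: The large size disc: round plywood disc 120 mm in diameter and 18 mm thick, lying flat on the worktop to the left of the sizer, with a dark 11 mm hanging hole near its rim. 0.10 to 0.20 kg. Origin: centre of its underside. When it is home its centre is 60 mm out of the rail and 60 mm from the fixed cheek.
- small_disc: A smaller plywood disc, 84 mm in diameter and 18 mm thick, loose on the worktop to the right of the sizer: not needed, stays where it is. Origin: centre of its underside.
- balloon_weight_2: Gold foil-wrapped balloon weight with a frilled top, 45 mm across and 46 mm high, loose to the right of the sizer: stays where it is. Origin: centre of its underside.
- sticker_roll: White roll of stickers lying flat, 66 mm in diameter and 30 mm high, loose at the left, near the front edge of the worktop: stays where it is. Origin: centre of its underside.
- bag_heap: Fixed obstacle to keep clear of: a crumpled clear plastic bag standing at the back of the worktop beyond the large disc's start. It reaches, along the world axes from its origin on the worktop: x -90 to +90 mm, y -130 to +130 mm, up to 260 mm high (only 160 mm high in the front 70 mm).
- inflator: Fixed obstacle at the left: the pink electric balloon inflator with a blue carrying handle, about 240 mm along x by 200 mm along y and 190 mm high. Origin: under its middle, on the worktop.

How it is judged:
By the outcome, as a careful person would: the job done as asked, in the order asked, and still so for the second after the job is handed in, with the robot touching nothing.
It also fails if it takes over 69 s, if anything falls off the work surface, if the arm or the gripper's body presses on something with over 40 N, if the wrist force passes 120 N, or if a joint passes its speed limit or range.

ROBOT

A 6-joint arm with a two-finger parallel gripper is mounted at the origin on a cart in front of the work surface, level with it; the furniture and walls round the work are solid. World frame = base frame: x ahead of the robot, y to its left, z up, the work surface at z = 0. Lengths are in m, angles in degrees, forces in N, time in s.
With the tool pointing down it reaches from about 0.375 to 0.9 m from the base axis. Payload 3.1 kg.
Tool frame: the origin (TCP) lies midway between the tips of the shut fingers; the grasp point (between the pads) lies 19 mm behind it; z points along the fingers, y is the line along which they close (so a half turn about z gives the same grasp; the last joint's range is limited). The gripper opens to 87 mm and grips with 3 to 60 N. Pads are 19 mm wide; open, the fingers measure 117 mm over their backs; the gripper's body (75 mm by 190 mm) begins 51 mm behind the grasp point.
Start: joints at [55.663, 30.224, 82.088, -0, 67.689, -10.227], TCP at [0.255, 0.57, 0.223] pointing down, gripper open.
Joint ranges: [-176.69, 176.69], [-43.24, 126.21], [12.49, 139.97], [-82, 262], [0, 151.66], [-163.58, 163.58]. Speed limits (degrees/s): [159.86, 159.86, 180, 180, 180, 180].

INTERFACE

Orientations are given as a 3x3 rotation matrix whose columns are the frame's x, y, z axes.
In Python, from rig import read_state, capture, camera_info, hand_in gives the robot as it stands.
- The arm moves only by the tool drive_tool, never from a script. Its argument "motion" is a list of rows, each a list of 2 entries, a list of its own where there are three numbers: the shift along the tool's x, y, z in mm, then the turn, a rotation vector about the tool's x, y, z in rad. A call has 1 to 5 rows; each row shifts and turns the commanded pose from where the row before left it, along the tool's axes as they then stand; what a row does not reach is not made up. A row lasts 1/10 s, in which the tool goes at most 50 mm and 8.59 degrees, less where a joint would pass 70% of its speed; a pose out of reach is approached as far as the arm can. A call is refused whole if a number of a shift passes 50 or a number of a turn 0.15, either way. A call with a gripper value outside its range is refused whole. "gripper" is the opening, from 0 (shut) to 1 (fully open), set as the call begins (left out, the last holds). The fingers move at their own pace and stop on an object; the grip force is fixed at half the most. Time passes only in rows, so rows that do not move let the fingers close. It gives the time, the measured TCP pose, the force, the opening and the grip force at its end, in the units of the state.
- read_state(): the state, without advancing time (a new reading comes with each control period).
- capture(name): name is "side" or "top" or "wrist"; returns the picture (384x512x3 uint8, red, green, blue); there is no depth.
- camera_info(name): a dict with "fovy" (degrees; the focal length in pixels is half the picture's height over the tangent of half this angle, whatever the lens; pixels are square), "cx", "cy" (the principal point, pixels), "k1" (the pictures are not rectified: a ray, as slopes to the right and down, at radius r is drawn at 1 + k1 r^2 times it, then the intrinsics apply), "xyz" and "orientation" of the camera in the world; the wrist camera has in their place "T_tool_cam" (4x4, takes a point from camera to tool coordinates, whose origin is the TCP and whose axes are the flange's). Camera axes: x right, y down, z forward; pixel columns grow to the right and rows downward; lengths in m; the calibration is good to about 2 mm. A picture is of the moment at which its call begins: read the wrist's pose just before it. camera_info takes no time and is no camera call.
- hand_in(): hands the job in; it is judged then, once.
The state is a dict: "time_s": time; "joint_positions": joint angles; "qvel": joint speeds; "tau": joint torques, N m; "position": TCP position; "tcp_rot": TCP orientation; "force": force on the tool from outside, world axes, zero at the start; "moment": the same for the moment, N m; "opening": opening from 0.0 (shut) to 1.0 (fully open); "grasp_force": force on a finger pad.
Only numpy, scipy, OpenCV 4.12 (cv2) and the standard library are available. Lean on these libraries where they do the work, as an engineer would, in place of code of your own. Each camera call takes 0.05 s, during which the arm holds its last target. There are 200 camera calls.

## Working session

There is one attempt and no reset: what is moved stays moved. The work goes in short steps, Python scripts to look and compute and a tool call to move; the robot and the scene stay as the last step left them, time stands still between calls to the robot, and variables do not carry over. Pictures are saved under pics/ and viewed, at most 10 in all, crops included, and the job is handed in when it is done.

Besides the shell and the picture viewer there is one more tool, called after "Emit:" by a JSON object that holds its "fn" and its "kwargs", one argument or row to a line. drive_tool: Moves the arm, as the interface text tells. Its arguments: {"type":"object","properties":{"motion":{"type":"array","items":{"type":"array"}},"gripper":{"type":"number"}},"required":["motion"]}

```bash
mkdir -p pics
python3 - <<'E'
from rig import *
import cv2,json
s=read_state();print(s['time_s'],s['position'],s['tcp_rot'])
for n in('top','side'):
    cv2.imwrite(f'pics/{n}0.png',cv2.cvtColor(capture(n),cv2.COLOR_RGB2BGR));print(n,camera_info(n))
print(camera_info('wrist'))
E
```

```text
0.0 [0.25487164 0.56986135 0.22156024] [[-9.12755381e-01  4.08504717e-01 -1.22940469e-03]
 [ 4.08506382e-01  9.12753696e-01 -1.79631401e-03]
 [ 3.88340928e-04 -2.14181494e-03 -9.99997631e-01]]
top {'fovy': 54.54682874580429, 'cx': 259.16585544728554, 'cy': 198.7007851372298, 'k1': 0.03298423909646725, 'xyz': array([0.5050826 , 0.01774815, 1.31279105]), 'orientation': array([[-0.00801252, -0.9991189 ,  0.04119733],
       [-0.99996106,  0.00815807,  0.00336602],
       [-0.00369914, -0.04116876, -0.99914536]])}
side {'fovy': 45.6430766397004, 'cx': 253.03549324740544, 'cy': 202.25556932299216, 'k1': -0.0006986337337441933, 'xyz': array([-0.11897911, -0.43104781,  1.61173371]), 'orientation': array([[ 0.56007687, -0.72604946,  0.39895625],
       [-0.82834798, -0.49800197,  0.25658072],
       [ 0.0123907 , -0.47417953, -0.88034098]])}
{'fovy': 68.1978866533613, 'cx': 253.74232435779192, 'cy': 191.6773678422421, 'k1': -0.03530833776017736, 'T_tool_cam': array([[ 1.86338019e-04, -9.70935603e-01, -2.39340804e-01,
         6.43569310e-02],
       [ 9.99999981e-01,  1.95533834e-04, -1.46767536e-05,
         8.60414040e-04],
       [ 6.10494078e-05, -2.39340797e-01,  9.70935620e-01,
        -1.61418275e-01],
       [ 0.00000000e+00,  0.00000000e+00,  0.00000000e+00,
         1.00000000e+00]])}
```

View pics/top0.png

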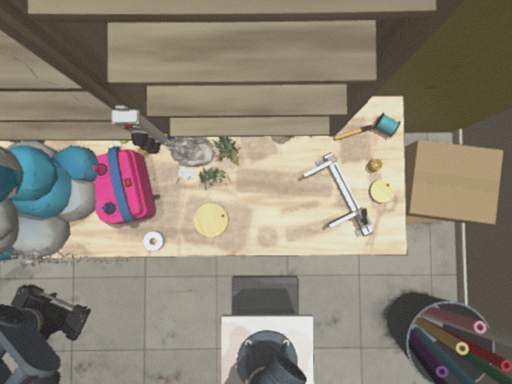

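View pics/side0.png

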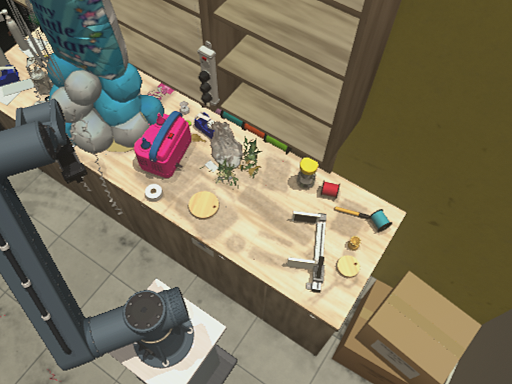

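Top: disc at about (211,220), sizer rail from about (325,160) to (366,230). Fixed cheek tip is near (303,178), sliding cheek tip near (326,228). Next, a zoomed crop.

```bash
cat > h.py <<'E'
from rig import *
import numpy as np, cv2
def cam(n,s=None):
    c=camera_info(n);f=192/np.tan(np.radians(c['fovy']/2))
    if n=='wrist':
        T=np.eye(4);T[:3,:3]=s['tcp_rot'];T[:3,3]=s['position'];T=T@c['T_tool_cam'];R,p=T[:3,:3],T[:3,3]
    else:R,p=np.array(c['orientation']),np.array(c['xyz'])
    return f,c['cx'],c['cy'],c['k1'],R,p
def px2w(C,u,v,z):
    f,cx,cy,k,R,p=C;a=np.array([(u-cx)/f,(v-cy)/f]);x=a.copy()
    for _ in range(20):x=a/(1+k*(x@x))
    d=R@np.array([x[0],x[1],1]);return p+d*(z-p[2])/d[2]
def w2px(C,P):
    f,cx,cy,k,R,p=C;q=R.T@(np.asarray(P)-p);x=q[:2]/q[2];x=x*(1+k*(x@x));return x*f+[cx,cy]
E
python3 - <<'E'
from h import *
C=cam('top')
for n,u,v,z in[('disc',211,220,.018),('fixed tip',303,178,.067),('fixed root',332,164,.067),('slide tip',326,228,.067),('slide root',355,212,.067),('small',381.5,191,.018),('gold',375,165,.046),('roll',153,241,.03),('railend',326,158,.022),('bag',192,150,.1)]:print(n,px2w(C,u,v,z).round(3))
im=cv2.imread('pics/top0.png')[140:250,190:400];cv2.imwrite('pics/topc.png',cv2.resize(im,None,fx=3.8,fy=3.8,interpolation=cv2.INTER_CUBIC))
E
```

```text
disc [0.486 0.19  0.018]
fixed tip [ 0.625 -0.126  0.067]
fixed root [ 0.671 -0.223  0.067]
slide tip [ 0.457 -0.2    0.067]
slide root [ 0.509 -0.297  0.067]
small [ 0.582 -0.402  0.018]
gold [ 0.669 -0.373  0.046]
roll [0.416 0.387 0.03 ]
railend [ 0.698 -0.211  0.022]
bag [0.716 0.24  0.1  ]
```

View pics/topc.png

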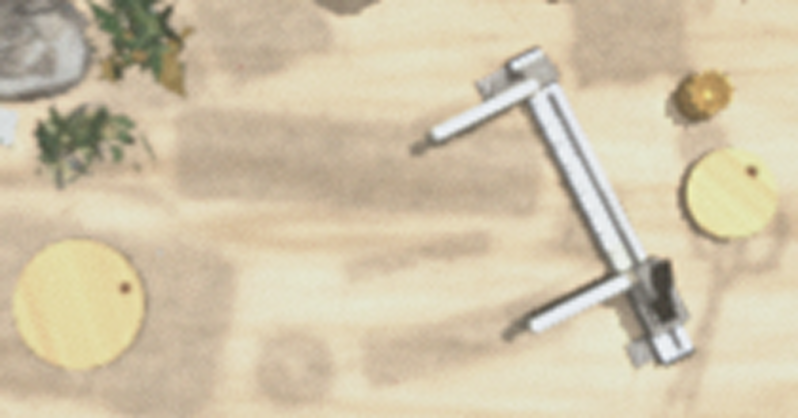

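Crop: disc centre at about (79,304). The sizer x axis runs at a yaw of about 24° in the world, with the fixed cheek's tip at (435,138) and the lever at (660,285). I'll align the tool to the sizer (tool x = sizer y, tool y = sizer x), then take a closer wrist view.

Emit:
{"fn": "drive_tool", "kwargs": {
  "motion": [
    [[0,0,-16],[0,0,0.146]],
    [[0,0,-16],[0,0,0.146]],
    [[0,0,-16],[0,0,0.146]],
    [[0,0,-16],[0,0,0.146]],
    [[0,0,-16],[0,0,0.146]]
  ],
  "gripper": 1
}}

```text
time_s: 0.6
position: [0.255, 0.5701, 0.3026]
tcp_rot: [[-0.402, 0.916, -0.001], [0.916, 0.402, -0.001], [-0.001, -0.001, -1.0]]
force: [0.5, -0.4, -0.0]
opening: 1.002
grasp_force: 0.0
```

Emit:
{"fn": "drive_tool", "kwargs": {
  "motion": [
    [[-46,-2,0],[0,0,0]],
    [[-46,-2,0],[0,0,0]],
    [[-46,-2,0],[0,0,0]],
    [[-46,-2,0],[0,0,0]],
    [[-46,-2,0],[0,0,0]]
  ]
}}

```text
time_s: 1.1
position: [0.3399, 0.3546, 0.3022]
tcp_rot: [[-0.408, 0.913, -0.0], [0.913, 0.408, -0.001], [-0.0, -0.001, -1.0]]
force: [0.3, 0.2, 0.4]
opening: 1.002
grasp_force: 0.0
```

Emit:
{"fn": "drive_tool", "kwargs": {
  "motion": [
    [[-46,-3,0],[0,0,0]],
    [[-46,-3,0],[0,0,0]],
    [[-46,-3,0],[0,0,0]],
    [[-46,-3,0],[0,0,0]],
    [[-46,-3,0],[0,0,0]]
  ]
}}

```text
time_s: 1.6
position: [0.42, 0.1385, 0.3024]
tcp_rot: [[-0.408, 0.913, -0.0], [0.913, 0.408, 0.0], [0.0, -0.0, -1.0]]
force: [0.1, 1.9, -0.0]
opening: 1.001
grasp_force: 0.0
```

Emit:
{"fn": "drive_tool", "kwargs": {
  "motion": [
    [[-46,-2,0],[0,0,0]],
    [[-46,-2,0],[0,0,0]],
    [[-46,-2,0],[0,0,0]],
    [[-46,-2,0],[0,0,0]],
    [[-46,-2,0],[0,0,0]]
  ]
}}

```text
time_s: 2.1
position: [0.5047, -0.0756, 0.3023]
tcp_rot: [[-0.407, 0.913, -0.001], [0.913, 0.407, 0.0], [0.001, -0.0, -1.0]]
force: [1.1, 0.2, 0.3]
opening: 0.997
grasp_force: 0.0
```

Emit:
{"fn": "drive_tool", "kwargs": {
  "motion": [
    [[0,0,0],[0,0,0]],
    [[0,0,0],[0,0,0]],
    [[0,0,0],[0,0,0]]
  ]
}}

```text
time_s: 2.4
position: [0.5037, -0.0727, 0.3021]
tcp_rot: [[-0.408, 0.913, -0.002], [0.913, 0.408, 0.001], [0.002, -0.001, -1.0]]
force: [-0.3, 0.6, 0.0]
opening: 0.997
grasp_force: 0.0
```

Run:
```python
from h import *
import pickle
s=read_state();im=capture('wrist');pickle.dump((s,im),open('w1.pkl','wb'))
print(s['time_s'],s['position'],s['tcp_rot'].round(3) if hasattr(s['tcp_rot'],'round') else s['tcp_rot'])
cv2.imwrite('pics/w1.png',cv2.resize(cv2.cvtColor(im,cv2.COLOR_RGB2BGR),None,fx=1.5,fy=1.5,interpolation=cv2.INTER_CUBIC))
```

```text
2.4 [ 0.50370142 -0.07274518  0.3020731 ] [[-0.408  0.913 -0.002]
 [ 0.913  0.408  0.001]
 [ 0.002 -0.001 -1.   ]]
```

View pics/w1.png

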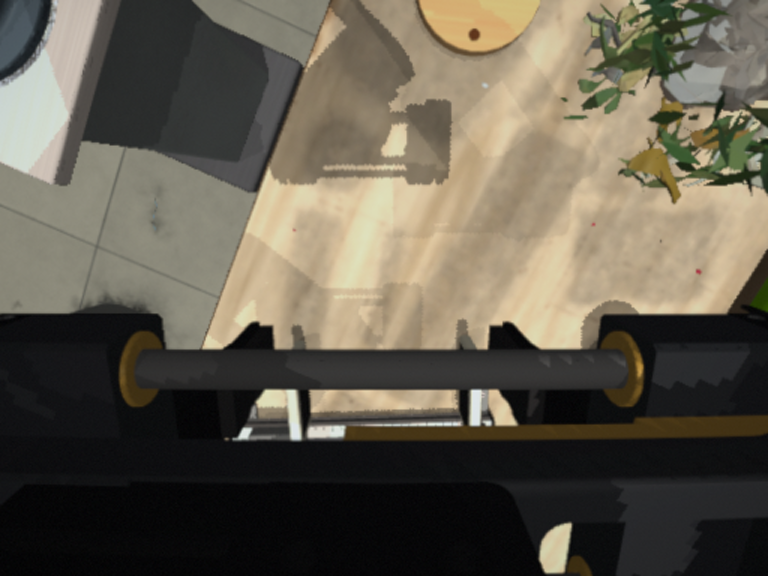

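Only the disc's lower edge shows, at (475,52), and the gripper hides the sizer. The cheeks appear vertical in the picture, so the yaw is right. I'll move the camera over the sizer.

Emit:
{"fn": "drive_tool", "kwargs": {
  "motion": [
    [[-46,0,0],[0,0,0]],
    [[-46,0,0],[0,0,0]],
    [[-46,0,0],[0,0,0]],
    [[-46,0,0],[0,0,0]],
    [[-46,0,0],[0,0,0]]
  ]
}}

```text
time_s: 2.95
position: [0.5992, -0.2833, 0.3028]
tcp_rot: [[-0.41, 0.912, -0.0], [0.912, 0.41, 0.0], [0.0, 0.0, -1.0]]
force: [0.3, -0.7, 0.3]
opening: 1.004
grasp_force: 0.0
```

Emit:
{"fn": "drive_tool", "kwargs": {
  "motion": [
    [[0,0,0],[0,0,0]],
    [[0,0,0],[0,0,0]],
    [[0,0,0],[0,0,0]]
  ]
}}

```text
time_s: 3.25
position: [0.598, -0.2814, 0.3025]
tcp_rot: [[-0.41, 0.912, -0.001], [0.912, 0.41, 0.001], [0.002, -0.0, -1.0]]
force: [-0.5, 0.4, 0.2]
opening: 0.997
grasp_force: 0.0
```

Run:
```python
from h import *
import pickle
s=read_state();im=capture('wrist');pickle.dump((s,im),open('w2.pkl','wb'))
print(s['time_s'],s['position'])
cv2.imwrite('pics/w2.png',cv2.resize(cv2.cvtColor(im,cv2.COLOR_RGB2BGR),None,fx=1.5,fy=1.5,interpolation=cv2.INTER_CUBIC))
```

```text
3.25 [ 0.5979795  -0.28139666  0.30245662]
```

View pics/w2.png

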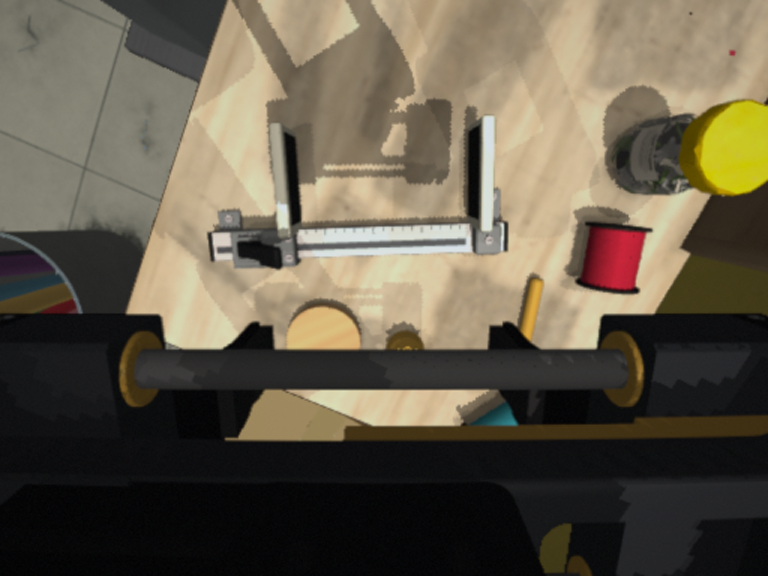

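Sizer seen clearly. Rail front edge runs (298,231) to (470,221). The fixed cheek's top inner edge runs (483,116) to (480,228), and the sliding cheek's top inner edge (283,124) to (288,236). Lever paddle is at about (262,253).

Run:
```python
from h import *
import pickle
s,im=pickle.load(open('w2.pkl','rb'));C=cam('wrist',s)
g=lambda u,v,z:px2w(C,u/1.5,v/1.5,z)
a=g(298,231,.022);b=g(470,221,.022);d=b-a;print('rail yaw',np.degrees(np.arctan2(d[1],d[0])))
f1=g(483,116,.067);f0=g(480,228,.067);s1=g(283,124,.067);s0=g(288,236,.067)
for n,p,q in(('fix',f1,f0),('sl',s1,s0)):
    d=p-q;print(n,p.round(4),q.round(4),np.linalg.norm(d),np.degrees(np.arctan2(-d[0],d[1])))
from scipy.optimize import least_squares
pts=[((298,231),-2,0,.022),((470,221),-2,0,.022),((483,116),0,.1,.067),((480,228),0,-2,.067),((283,124),-1,.1,.067),((288,236),-1,-2,.067)]
W=[g(*p[0],p[3])[:2] for p in pts]
def F(q):
    x0,y0,t,gap=q;r=[]
    for w,p in zip(W,pts):
        e=w-[x0,y0];X=e@[np.cos(t),np.sin(t)];Y=e@[-np.sin(t),np.cos(t)]
        if p[1]>-2:r.append(X+(gap if p[1]==-1 else 0))
        if p[2]>-2:r.append(Y-p[2])
    return r
r=least_squares(F,[.66,-.22,.45,.17]);q=r.x;print(q,np.degrees(q[2]),(r.fun*1000).round(1))
# sanity reprojection
x0,y0,t,gap=q
def tow(X,Y,Z):return np.array([x0+X*np.cos(t)-Y*np.sin(t),y0+X*np.sin(t)+Y*np.cos(t),Z])
print('proj tips',[ (w2px(C,tow(*p))*1.5).round() for p in [(0,.1,.067),(-gap,.1,.067),(0,0,.022),(-.256,.021,.006),(-.275,-.03,.022)]])
# disc from top and from w1
p=px2w(cam('top'),190+79/3.8,140+304/3.8,.018)
s1_,_=pickle.load(open('w1.pkl','rb'));print('disc',p,'w1 px',w2px(cam('wrist',s1_),p)*1.5, 'bottom edge', w2px(cam('wrist',s1_),p+.06*np.array([np.sin(.42),-np.cos(.42),0]))*1.5)
e=p[:2]-[x0,y0];print('disc sizer',e@[np.cos(t),np.sin(t)],e@[-np.sin(t),np.cos(t)])
e=s['position'][:2]-[x0,y0];print('tcp sizer',e@[np.cos(t),np.sin(t)],e@[-np.sin(t),np.cos(t)])
np.save('sizer.npy',q)
```

```text
rail yaw 27.514294420770195
fix [ 0.6305 -0.1317  0.067 ] [ 0.6731 -0.2206  0.067 ] 0.09847762615796002 25.57476247565988
sl [ 0.4723 -0.2102  0.067 ] [ 0.5127 -0.3008  0.067 ] 0.09923218101608465 24.006965427717226
[ 0.67382583 -0.22046112  0.4612283   0.17795875] 26.426435158429268 [-0.5  2.9  0.7 -1.3 -0.7  2.1 -1.1 -2.1]
proj tips [array([482., 114.]), array([281., 123.]), array([471., 224.]), array([228., 212.]), array([211., 263.])]
disc [0.48585369 0.19060737 0.018     ] w1 px [477.60408005 -15.96380646] bottom edge [474.88168181  53.07316975]
disc sizer 0.014615104842955279 0.4517712122906497
tcp sizer -0.09504014772711258 -0.020812884772810784
```

Emit:
{"fn": "drive_tool", "kwargs": {
  "motion": [
    [[0,0,0],[0,0,-0.04]],
    [[45,9,0],[0,0,0]],
    [[45,9,0],[0,0,0]],
    [[45,9,0],[0,0,0]],
    [[45,9,0],[0,0,0]]
  ]
}}

```text
time_s: 3.8
position: [0.5492, -0.1033, 0.3031]
tcp_rot: [[-0.445, 0.895, 0.0], [0.895, 0.445, 0.0], [0.0, 0.0, -1.0]]
force: [1.0, 0.6, -0.3]
opening: 0.998
grasp_force: 0.0
```

Emit:
{"fn": "drive_tool", "kwargs": {
  "motion": [
    [[45,9,0],[0,0,0]],
    [[45,9,0],[0,0,0]],
    [[45,9,0],[0,0,0]],
    [[45,9,0],[0,0,0]],
    [[45,9,0],[0,0,0]]
  ]
}}

```text
time_s: 4.3
position: [0.489, 0.1179, 0.3033]
tcp_rot: [[-0.446, 0.895, 0.001], [0.895, 0.446, 0.0], [-0.0, 0.001, -1.0]]
force: [0.1, 0.1, 0.3]
opening: 1.003
grasp_force: 0.0
```

Emit:
{"fn": "drive_tool", "kwargs": {
  "motion": [
    [[45,9,0],[0,0,0]],
    [[45,9,0],[0,0,0]],
    [[45,9,0],[0,0,0]],
    [[0,0,0],[0,0,0]],
    [[0,0,0],[0,0,0]]
  ]
}}

```text
time_s: 4.8
position: [0.4536, 0.2494, 0.303]
tcp_rot: [[-0.448, 0.894, 0.001], [0.894, 0.448, -0.0], [-0.001, 0.0, -1.0]]
force: [-0.0, -0.8, 0.2]
opening: 0.996
grasp_force: 0.0
```

```bash
cat >> h.py <<'E'
def st():
    x0,y0,t,gap=np.load('sizer.npy');s=read_state();e=s['position'][:2]-[x0,y0]
    print('t',round(s['time_s'],2),'sizer mm',round(1e3*(e@[np.cos(t),np.sin(t)]),1),round(1e3*(e@[-np.sin(t),np.cos(t)]),1),'z',round(1e3*s['position'][2],1),'yaw err deg',round(np.degrees(np.arctan2(s['tcp_rot'][1][1],s['tcp_rot'][0][1])-t),2),'F',np.round(s['force'],1))
    return s
E
python3 -c "
from h import *
st()"
```

```text
t 4.8 sizer mm 11.9 518.8 z 303.0 yaw err deg 0.21 F [-0.  -0.8  0.2]
```

Emit:
{"fn": "drive_tool", "kwargs": {
  "motion": [
    [[0,3,45],[0,0,0]],
    [[0,0,45],[0,0,0]],
    [[0,0,45],[0,0,0]],
    [[0,0,45],[0,0,0]],
    [[0,0,40],[0,0,0]]
  ]
}}

```text
time_s: 5.3
position: [0.458, 0.2479, 0.0812]
tcp_rot: [[-0.443, 0.897, 0.0], [0.897, 0.443, -0.0], [-0.0, -0.0, -1.0]]
force: [0.9, -0.7, -0.0]
opening: 1.004
grasp_force: 0.0
```

Emit:
{"fn": "drive_tool", "kwargs": {
  "motion": [
    [[0,0,35],[0,0,0]],
    [[0,0,25],[0,0,0]],
    [[0,0,13],[0,0,0]],
    [[0,0,0],[0,0,0]],
    [[0,0,0],[0,0,0]]
  ]
}}

```text
time_s: 5.8
position: [0.459, 0.249, 0.0104]
tcp_rot: [[-0.443, 0.896, 0.001], [0.896, 0.443, 0.0], [-0.0, 0.001, -1.0]]
force: [-0.2, 0.3, 0.9]
opening: 1.0
grasp_force: 0.0
```

```bash
python3 -c "
from h import *
s=st();im=capture('wrist')
cv2.imwrite('pics/w3.png',cv2.cvtColor(im,cv2.COLOR_RGB2BGR))"
```

```text
t 5.8 sizer mm 16.5 516.0 z 10.4 yaw err deg -0.11 F [-0.2  0.3  0.9]
```

In place behind the disc, with no contact force. Now pushing.

Emit:
{"fn": "drive_tool", "kwargs": {
  "motion": [
    [[-8,0,0],[0,0,0]],
    [[-8,0,0],[0,0,0]],
    [[-10,0,0],[0,0,0]],
    [[-14,-3,0],[0,0,0]],
    [[-16,-5,0],[0,0,0]]
  ]
}}

```text
time_s: 6.35
position: [0.4772, 0.195, 0.0101]
tcp_rot: [[-0.444, 0.896, 0.003], [0.896, 0.444, 0.001], [-0.0, 0.003, -1.0]]
force: [-0.4, 4.5, 3.1]
opening: 1.002
grasp_force: 2.0
```

Emit:
{"fn": "drive_tool", "kwargs": {
  "motion": [
    [[-16,-6,0],[0,0,0]],
    [[-16,-6,0],[0,0,0]],
    [[-16,-6,0],[0,0,0]],
    [[-16,-6,0],[0,0,0]],
    [[-16,-6,0],[0,0,0]]
  ]
}}

```text
time_s: 6.85
position: [0.4852, 0.1092, 0.01]
tcp_rot: [[-0.443, 0.896, 0.001], [0.896, 0.443, 0.0], [-0.0, 0.001, -1.0]]
force: [0.7, 3.5, 3.7]
opening: 1.001
grasp_force: 2.1
```

Emit:
{"fn": "drive_tool", "kwargs": {
  "motion": [
    [[-16,-6,0],[0,0,0]],
    [[-16,-6,0],[0,0,0]],
    [[-16,-6,0],[0,0,0]],
    [[-16,-6,0],[0,0,0]],
    [[-16,-6,0],[0,0,0]]
  ]
}}

```text
time_s: 7.35
position: [0.493, 0.0242, 0.01]
tcp_rot: [[-0.443, 0.896, 0.0], [0.896, 0.443, 0.0], [0.0, 0.0, -1.0]]
force: [0.1, 4.7, 3.8]
opening: 0.999
grasp_force: 2.2
```

Emit:
{"fn": "drive_tool", "kwargs": {
  "motion": [
    [[-16,-6,0],[0,0,0]],
    [[-16,-6,0],[0,0,0]],
    [[-16,-6,0],[0,0,0]],
    [[-14,-6,0],[0,0,0]],
    [[-10,0,0],[0,0,0]]
  ]
}}

```text
time_s: 7.85
position: [0.5022, -0.0508, 0.0097]
tcp_rot: [[-0.442, 0.897, -0.003], [0.897, 0.442, 0.001], [0.002, -0.002, -1.0]]
force: [-2.0, 4.7, 4.6]
opening: 1.0
grasp_force: 2.6
```

```bash
python3 -c "
from h import *
s=st();im=capture('top');C=cam('top')
im=cv2.cvtColor(im,cv2.COLOR_RGB2BGR)[140:250,190:400];im=cv2.resize(im,None,fx=3.8,fy=3.8,interpolation=cv2.INTER_CUBIC)
cv2.imwrite('pics/t2.png',im)"
```

```text
t 7.85 sizer mm -78.2 228.3 z 9.7 yaw err deg -0.17 F [-2.   4.7  4.6]
```

View pics/t2.png

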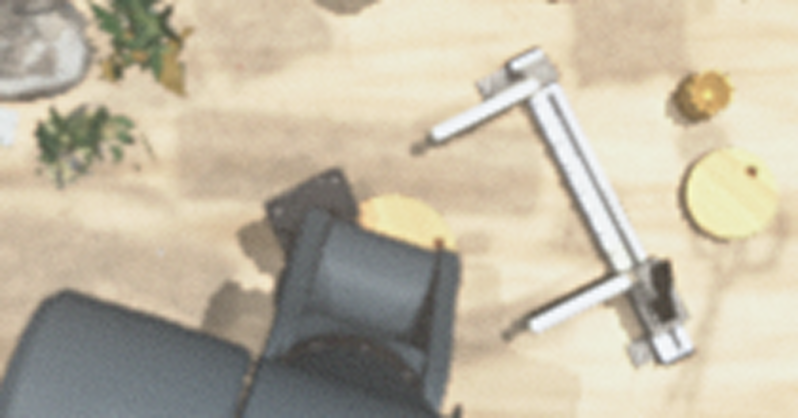

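The disc is cradled and its edge at about (410,215) lines up with the gap. Continuing straight in.

Emit:
{"fn": "drive_tool", "kwargs": {
  "motion": [
    [[-16,0,0],[0,0,0]],
    [[-16,0,0],[0,0,0]],
    [[-16,0,0],[0,0,0]],
    [[-14,0,0],[0,0,0]],
    [[-12,0,0],[0,0,0]]
  ]
}}

```text
time_s: 8.4
position: [0.5376, -0.1176, 0.0095]
tcp_rot: [[-0.444, 0.896, 0.001], [0.896, 0.444, -0.001], [-0.001, 0.001, -1.0]]
force: [-0.4, 1.9, 0.6]
opening: 1.0
grasp_force: 1.4
```

Emit:
{"fn": "drive_tool", "kwargs": {
  "motion": [
    [[-10,0,0],[0,0,0]],
    [[-8,0,0],[0,0,0]],
    [[-6,0,0],[0,0,0]],
    [[-5,0,0],[0,0,0]],
    [[-4,0,0],[0,0,0]]
  ]
}}

```text
time_s: 8.9
position: [0.5511, -0.1456, 0.0095]
tcp_rot: [[-0.444, 0.896, -0.0], [0.896, 0.444, 0.0], [0.0, -0.0, -1.0]]
force: [-0.7, 1.7, 0.7]
opening: 0.999
grasp_force: 1.4
```

```bash
python3 -c "
from h import *
st()"
```

```text
t 8.9 sizer mm -76.6 121.7 z 9.5 yaw err deg -0.06 F [-0.7  1.7  0.7]
```

Emit:
{"fn": "drive_tool", "kwargs": {
  "motion": [
    [[-3,0,0],[0,0,0]],
    [[-3,0,0],[0,0,0]],
    [[-2,0,0],[0,0,0]],
    [[-1,0,0],[0,0,0]],
    [[-1,0,0],[0,0,0]]
  ]
}}

```text
time_s: 9.4
position: [0.5555, -0.1544, 0.0095]
tcp_rot: [[-0.444, 0.896, -0.0], [0.896, 0.444, 0.0], [0.0, -0.0, -1.0]]
force: [-0.1, 0.2, 0.8]
opening: 0.996
grasp_force: 1.3
```

Emit:
{"fn": "drive_tool", "kwargs": {
  "motion": [
    [[-1,0,0],[0,0,0]],
    [[-1,0,0],[0,0,0]],
    [[-1,0,0],[0,0,0]],
    [[-1,0,0],[0,0,0]]
  ]
}}

```text
time_s: 9.8
position: [0.5558, -0.1558, 0.0093]
tcp_rot: [[-0.444, 0.896, -0.003], [0.896, 0.444, 0.004], [0.005, -0.001, -1.0]]
force: [-1.2, 8.4, 2.9]
opening: 0.997
grasp_force: 4.3
```

```bash
python3 -c "
from h import *
st()"
```

```text
t 9.8 sizer mm -76.9 110.4 z 9.3 yaw err deg -0.09 F [-1.2  8.4  2.9]
```

The disc is against the rail: 8 N reaction, and TCP y = 110 as predicted. Backing off, shutting the gripper and going behind the sliding cheek.

Emit:
{"fn": "drive_tool", "kwargs": {
  "motion": [
    [[10,0,0],[0,0,0]],
    [[20,0,0],[0,0,0]],
    [[10,0,-35],[0,0,0]],
    [[0,0,-45],[0,0,0]],
    [[0,-20,-40],[0,0,0]]
  ]
}}

```text
time_s: 10.3
position: [0.5241, -0.1312, 0.1313]
tcp_rot: [[-0.446, 0.895, 0.005], [0.895, 0.446, -0.003], [-0.005, 0.003, -1.0]]
force: [0.7, -0.2, 0.5]
opening: 0.997
grasp_force: 0.0
```

Emit:
{"fn": "drive_tool", "kwargs": {
  "motion": [
    [[-22,-30,0],[0,0,0]],
    [[-22,-30,0],[0,0,0]],
    [[-22,-30,0],[0,0,0]],
    [[-22,-38,0],[0,0,0]],
    [[-4,0,0],[0,0,0]]
  ],
  "gripper": 0
}}

```text
time_s: 10.8
position: [0.4461, -0.275, 0.1299]
tcp_rot: [[-0.44, 0.898, 0.001], [0.898, 0.44, -0.004], [-0.004, -0.001, -1.0]]
force: [0.7, 0.8, -0.4]
opening: 0.632
grasp_force: 0.0
```

```bash
python3 -c "
from h import *
s=st();print(s['opening'])"
```

```text
t 10.8 sizer mm -228.2 52.5 z 129.9 yaw err deg -0.35 F [ 0.7  0.8 -0.4]
0.631825668234033
```

Emit:
{"fn": "drive_tool", "kwargs": {
  "motion": [
    [[5,0,0],[0,0,0]],
    [[0,0,0],[0,0,0]],
    [[0,0,0],[0,0,0]],
    [[0,0,0],[0,0,0]],
    [[0,0,0],[0,0,0]]
  ]
}}

```text
time_s: 11.3
position: [0.4461, -0.265, 0.1296]
tcp_rot: [[-0.446, 0.895, 0.0], [0.895, 0.446, -0.0], [-0.0, 0.0, -1.0]]
force: [-0.6, 0.1, -0.5]
opening: 0.175
grasp_force: 0.0
```

Emit:
{"fn": "drive_tool", "kwargs": {
  "motion": [
    [[0,0,10],[0,0,0]],
    [[0,0,10],[0,0,0]],
    [[0,0,10],[0,0,0]],
    [[0,0,10],[0,0,0]],
    [[0,0,0],[0,0,0]]
  ]
}}

```text
time_s: 11.8
position: [0.4445, -0.265, 0.0877]
tcp_rot: [[-0.444, 0.896, -0.003], [0.896, 0.444, 0.003], [0.004, -0.001, -1.0]]
force: [-0.6, -0.2, 0.2]
opening: 0.006
grasp_force: 0.0
```

Emit:
{"fn": "drive_tool", "kwargs": {
  "motion": [
    [[0,0,20],[0,0,0]],
    [[0,0,20],[0,0,0]],
    [[0,0,15],[0,0,0]],
    [[0,0,9],[0,0,0]],
    [[0,0,0],[0,0,0]]
  ]
}}

```text
time_s: 12.3
position: [0.445, -0.2655, 0.0245]
tcp_rot: [[-0.444, 0.896, -0.002], [0.896, 0.444, 0.002], [0.002, -0.001, -1.0]]
force: [0.5, -0.7, -0.3]
opening: 0.005
grasp_force: 0.0
```

```bash
python3 -c "
from h import *
s=st();print(s['opening'])
cv2.imwrite('pics/w4.png',cv2.resize(cv2.cvtColor(capture('wrist'),cv2.COLOR_RGB2BGR),None,fx=1.5,fy=1.5,interpolation=cv2.INTER_CUBIC))
im=cv2.cvtColor(capture('side'),cv2.COLOR_RGB2BGR)[190:310,260:390];cv2.imwrite('pics/s4.png',cv2.resize(im,None,fx=5,fy=5,interpolation=cv2.INTER_CUBIC))"
```

```text
t 12.3 sizer mm -224.9 61.5 z 24.5 yaw err deg -0.08 F [ 0.5 -0.7 -0.3]
0.005160407656002847
```

View pics/s4.png

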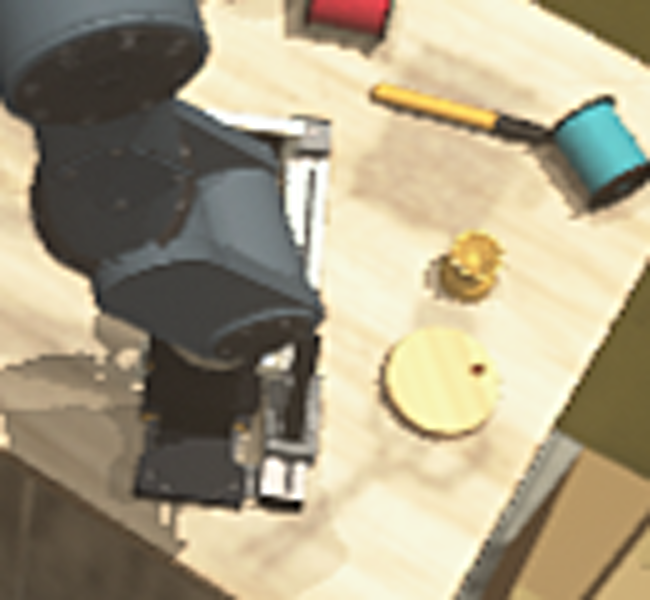

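The gripper stands behind the sliding cheek, clear of the lever at (300,390). Pushing the cheek along +x.

Emit:
{"fn": "drive_tool", "kwargs": {
  "motion": [
    [[0,8,0],[0,0,0]],
    [[0,8,0],[0,0,0]],
    [[0,6,0],[0,0,0]],
    [[0,6,0],[0,0,0]],
    [[0,6,0],[0,0,0]]
  ]
}}

```text
time_s: 12.9
position: [0.4768, -0.2511, 0.0261]
tcp_rot: [[-0.444, 0.896, 0.001], [0.896, 0.444, -0.001], [-0.002, 0.0, -1.0]]
force: [-2.4, -3.9, 3.8]
opening: 0.007
grasp_force: 2.1
```

Emit:
{"fn": "drive_tool", "kwargs": {
  "motion": [
    [[0,6,0],[0,0,0]],
    [[0,6,0],[0,0,0]],
    [[0,6,0],[0,0,0]],
    [[0,6,0],[0,0,0]],
    [[0,6,0],[0,0,0]]
  ]
}}

```text
time_s: 13.4
position: [0.5033, -0.2374, 0.0255]
tcp_rot: [[-0.444, 0.896, -0.0], [0.896, 0.444, -0.0], [-0.0, -0.0, -1.0]]
force: [-4.2, -4.2, 2.7]
opening: 0.005
grasp_force: 2.8
```

Emit:
{"fn": "drive_tool", "kwargs": {
  "motion": [
    [[0,2,0],[0,0,0]],
    [[0,2,0],[0,0,0]],
    [[0,2,0],[0,0,0]],
    [[0,1,0],[0,0,0]],
    [[0,1,0],[0,0,0]]
  ]
}}

```text
time_s: 13.9
position: [0.51, -0.2341, 0.0255]
tcp_rot: [[-0.444, 0.896, -0.0], [0.896, 0.444, -0.0], [-0.0, -0.0, -1.0]]
force: [-2.4, -4.8, 4.8]
opening: 0.005
grasp_force: 2.6
```

```bash
python3 -c "
from h import *
st()"
```

```text
t 13.9 sizer mm -152.8 60.7 z 25.5 yaw err deg -0.06 F [-2.4 -4.8  4.8]
```

Emit:
{"fn": "drive_tool", "kwargs": {
  "motion": [
    [[0,1,0],[0,0,0]],
    [[0,1,0],[0,0,0]],
    [[0,1,0],[0,0,0]],
    [[0,1,0],[0,0,0]],
    [[0,1,0],[0,0,0]]
  ]
}}

```text
time_s: 14.4
position: [0.5145, -0.232, 0.0255]
tcp_rot: [[-0.444, 0.896, -0.0], [0.896, 0.444, -0.0], [-0.0, -0.0, -1.0]]
force: [-2.8, -4.1, 4.1]
opening: 0.004
grasp_force: 2.6
```

Emit:
{"fn": "drive_tool", "kwargs": {
  "motion": [
    [[0,1,0],[0,0,0]],
    [[0,1,0],[0,0,0]],
    [[0,0,0],[0,0,0]]
  ]
}}

```text
time_s: 14.7
position: [0.5157, -0.2313, 0.0255]
tcp_rot: [[-0.444, 0.896, -0.001], [0.896, 0.444, -0.001], [0.0, -0.001, -1.0]]
force: [-3.9, -6.6, 4.8]
opening: 0.007
grasp_force: 3.7
```

```bash
python3 -c "
from h import *
st()"
```

```text
t 14.7 sizer mm -146.4 60.6 z 25.5 yaw err deg -0.04 F [-3.9 -6.6  4.8]
```

Emit:
{"fn": "drive_tool", "kwargs": {
  "motion": [
    [[0,1,0],[0,0,0]],
    [[0,1,0],[0,0,0]],
    [[0,0,0],[0,0,0]]
  ]
}}

```text
time_s: 15.0
position: [0.5158, -0.2312, 0.0256]
tcp_rot: [[-0.445, 0.895, -0.004], [0.895, 0.445, -0.001], [0.001, -0.004, -1.0]]
force: [-10.3, -10.7, 6.5]
opening: 0.003
grasp_force: 7.0
```

```bash
python3 -c "
from h import *
st()"
```

```text
t 15.0 sizer mm -146.3 60.7 z 25.6 yaw err deg 0.01 F [-10.3 -10.7   6.5]
```

Snug: 14 N with no further travel, and contact at the expected place (−146 against −147). Backing off and looking from above.

Emit:
{"fn": "drive_tool", "kwargs": {
  "motion": [
    [[0,-6,0],[0,0,0]],
    [[0,-14,0],[0,0,0]],
    [[0,-5,-30],[0,0,0]],
    [[0,0,-45],[0,0,0]],
    [[0,0,-45],[0,0,0]]
  ]
}}

```text
time_s: 15.5
position: [0.4941, -0.2398, 0.1454]
tcp_rot: [[-0.443, 0.896, -0.003], [0.896, 0.443, 0.004], [0.005, -0.001, -1.0]]
force: [0.2, -0.9, -0.6]
opening: 0.01
grasp_force: 0.0
```

Emit:
{"fn": "drive_tool", "kwargs": {
  "motion": [
    [[0,0,-45],[0,0,0]],
    [[-20,15,-45],[0,0,0]],
    [[-30,20,-40],[0,0,0]],
    [[-35,25,-25],[0,0,0]],
    [[0,10,0],[0,0,0]]
  ]
}}

```text
time_s: 16.0
position: [0.5982, -0.2882, 0.3007]
tcp_rot: [[-0.443, 0.896, 0.011], [0.896, 0.443, -0.007], [-0.011, 0.007, -1.0]]
force: [-0.1, 0.5, -0.1]
opening: 0.005
grasp_force: 0.0
```

Emit:
{"fn": "drive_tool", "kwargs": {
  "motion": [
    [[0,0,0],[0,0,0]],
    [[0,0,0],[0,0,0]]
  ]
}}

```text
time_s: 16.2
position: [0.5913, -0.2828, 0.2939]
tcp_rot: [[-0.445, 0.896, -0.005], [0.896, 0.445, 0.004], [0.006, -0.003, -1.0]]
force: [-0.4, 0.5, 0.1]
opening: 0.004
grasp_force: 0.0
```

Run:
```python
from h import *
import pickle
s=st();im=capture('wrist');pickle.dump((s,im),open('w5.pkl','wb'))
cv2.imwrite('pics/w5.png',cv2.resize(cv2.cvtColor(im,cv2.COLOR_RGB2BGR)[30:230,120:370],None,fx=3,fy=3,interpolation=cv2.INTER_CUBIC))
```

```text
t 16.2 sizer mm -101.6 -19.1 z 293.9 yaw err deg -0.03 F [-0.4  0.5  0.1]
```

View pics/w5.png

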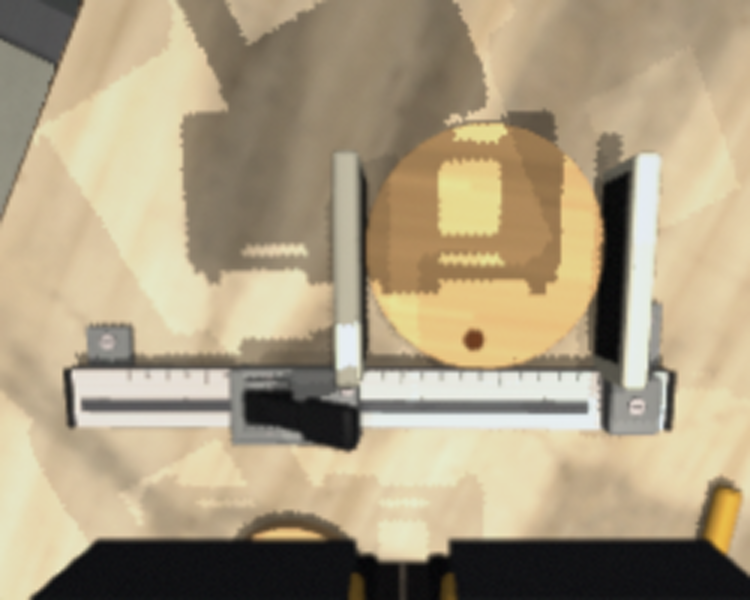

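The disc sits snug between the cheeks and against the rail (disc edge at (475,368), rail edge at 370). Lever paddle tip is at (357,430), still up. Going above the paddle and pressing along its arc.

Emit:
{"fn": "drive_tool", "kwargs": {
  "motion": [
    [[2,-12,20],[0,0,0]],
    [[0,-12,30],[0,0,0]],
    [[0,-12,40],[0,0,0]],
    [[0,0,35],[0,0,0]],
    [[0,0,17],[0,0,0]]
  ]
}}

```text
time_s: 16.75
position: [0.5559, -0.2962, 0.1499]
tcp_rot: [[-0.443, 0.896, -0.008], [0.896, 0.443, 0.006], [0.009, -0.004, -1.0]]
force: [-1.0, -0.6, 0.4]
opening: 0.007
grasp_force: 0.0
```

Emit:
{"fn": "drive_tool", "kwargs": {
  "motion": [
    [[0,0,6],[0,0,0]],
    [[0,0,0],[0,0,0]]
  ]
}}

```text
time_s: 16.95
position: [0.5587, -0.2977, 0.1471]
tcp_rot: [[-0.444, 0.896, -0.003], [0.896, 0.444, 0.002], [0.003, -0.002, -1.0]]
force: [-0.2, -0.5, -0.2]
opening: 0.005
grasp_force: 0.0
```

Run:
```python
from h import *
import pickle
st();s,_=pickle.load(open('w5.pkl','rb'));C=cam('wrist',s);x0,y0,t,g=np.load('sizer.npy')
for th in(.75,.85,.95):
    X=-.166+.082*np.cos(th)-.0145*np.sin(th);Z=.043+.082*np.sin(th)+.0145*np.cos(th);Y=-.015
    print(th,(w2px(C,[x0+X*np.cos(t)-Y*np.sin(t),y0+X*np.sin(t)+Y*np.cos(t),Z])-[120,30])*3)
```

```text
t 16.95 sizer mm -137.5 -18.0 z 147.1 yaw err deg -0.08 F [-0.2 -0.5 -0.2]
0.75 [365.30736486 430.17452288]
0.85 [347.8751865  432.14030532]
0.95 [329.06354495 433.84880058]
```

Emit:
{"fn": "drive_tool", "kwargs": {
  "motion": [
    [[1,4,15],[0,0,0]],
    [[0,3,16],[0,0,0]],
    [[0,7,9],[0,0,0]],
    [[0,5,6],[0,0,0]],
    [[0,5,6],[0,0,0]]
  ]
}}

```text
time_s: 17.45
position: [0.5839, -0.2865, 0.0972]
tcp_rot: [[-0.444, 0.896, 0.005], [0.896, 0.444, -0.0], [-0.002, 0.004, -1.0]]
force: [1.9, 2.7, 5.5]
opening: 0.002
grasp_force: 2.9
```

Emit:
{"fn": "drive_tool", "kwargs": {
  "motion": [
    [[0,4,7],[0,0,0]],
    [[0,4,7],[0,0,0]],
    [[0,2,6],[0,0,0]],
    [[0,2,5],[0,0,0]],
    [[0,0,0],[0,0,0]]
  ]
}}

```text
time_s: 17.95
position: [0.5924, -0.2817, 0.0707]
tcp_rot: [[-0.444, 0.896, 0.0], [0.896, 0.444, -0.0], [-0.0, 0.0, -1.0]]
force: [0.5, -0.1, 1.1]
opening: 0.008
grasp_force: 0.5
```

```bash
python3 -c "
from h import *
st()"
```

```text
t 17.95 sizer mm -100.1 -18.6 z 70.7 yaw err deg -0.04 F [ 0.5 -0.1  1.1]
```

Emit:
{"fn": "drive_tool", "kwargs": {
  "motion": [
    [[1,0,3],[0,0,0]],
    [[0,0,3],[0,0,0]],
    [[0,0,3],[0,0,0]],
    [[0,0,3],[0,0,0]],
    [[0,0,1],[0,0,0]]
  ]
}}

```text
time_s: 18.45
position: [0.5913, -0.2808, 0.058]
tcp_rot: [[-0.444, 0.896, -0.001], [0.896, 0.444, 0.0], [0.001, -0.0, -1.0]]
force: [1.7, 0.3, 2.9]
opening: -0.001
grasp_force: 1.6
```

Emit:
{"fn": "drive_tool", "kwargs": {
  "motion": [
    [[0,0,1],[0,0,0]],
    [[0,0,1],[0,0,0]],
    [[0,0,0],[0,0,0]]
  ]
}}

```text
time_s: 18.75
position: [0.5914, -0.2809, 0.0575]
tcp_rot: [[-0.444, 0.896, -0.0], [0.896, 0.444, -0.0], [0.0, -0.0, -1.0]]
force: [0.5, 1.3, 7.3]
opening: 0.011
grasp_force: 4.1
```

```bash
python3 -c "
from h import *
st()"
```

```text
t 18.75 sizer mm -100.7 -17.4 z 57.5 yaw err deg -0.06 F [0.5 1.3 7.3]
```

Emit:
{"fn": "drive_tool", "kwargs": {
  "motion": [
    [[0,0,1],[0,0,0]],
    [[0,0,1],[0,0,0]],
    [[0,0,0],[0,0,0]]
  ]
}}

```text
time_s: 19.05
position: [0.5915, -0.2809, 0.0572]
tcp_rot: [[-0.444, 0.896, 0.0], [0.896, 0.444, -0.0], [-0.0, -0.0, -1.0]]
force: [-2.3, 2.1, 15.7]
opening: 0.005
grasp_force: 7.9
```

Emit:
{"fn": "drive_tool", "kwargs": {
  "motion": [
    [[0,0,-5],[0,0,0]],
    [[0,0,-30],[0,0,0]],
    [[0,0,-45],[0,0,0]],
    [[0,0,-45],[0,0,0]],
    [[0,0,-45],[0,0,0]]
  ]
}}

```text
time_s: 19.55
position: [0.59, -0.2805, 0.2247]
tcp_rot: [[-0.444, 0.896, -0.004], [0.896, 0.444, 0.002], [0.003, -0.003, -1.0]]
force: [1.4, -0.3, -0.1]
opening: 0.0
grasp_force: 0.0
```

Emit:
{"fn": "drive_tool", "kwargs": {
  "motion": [
    [[0,0,-45],[0,0,0]],
    [[0,0,-25],[0,0,0]],
    [[0,0,0],[0,0,0]],
    [[0,0,0],[0,0,0]]
  ]
}}

```text
time_s: 19.95
position: [0.5905, -0.2806, 0.2935]
tcp_rot: [[-0.444, 0.896, -0.002], [0.896, 0.444, 0.001], [0.002, -0.002, -1.0]]
force: [-0.0, 0.7, -1.4]
opening: 0.006
grasp_force: 0.0
```

Run:
```python
from h import *
s=st();im=capture('wrist')
cv2.imwrite('pics/w6.png',cv2.resize(cv2.cvtColor(im,cv2.COLOR_RGB2BGR)[30:230,120:370],None,fx=3,fy=3,interpolation=cv2.INTER_CUBIC))
C=cam('wrist',s);x0,y0,t,g=np.load('sizer.npy')
for th in(0,.1,.2):
    X=-.166+.082*np.cos(th)-.0145*np.sin(th);Z=.043+.082*np.sin(th)+.0145*np.cos(th);Y=-.015
    print(th,(w2px(C,[x0+X*np.cos(t)-Y*np.sin(t),y0+X*np.sin(t)+Y*np.cos(t),Z])-[120,30])*3)
```

```text
t 19.95 sizer mm -101.4 -16.8 z 293.5 yaw err deg -0.08 F [-0.   0.7 -1.4]
0 [436.74732131 414.18728863]
0.1 [433.40810753 416.94480107]
0.2 [428.15014722 419.7351546 ]
```

View pics/w6.png

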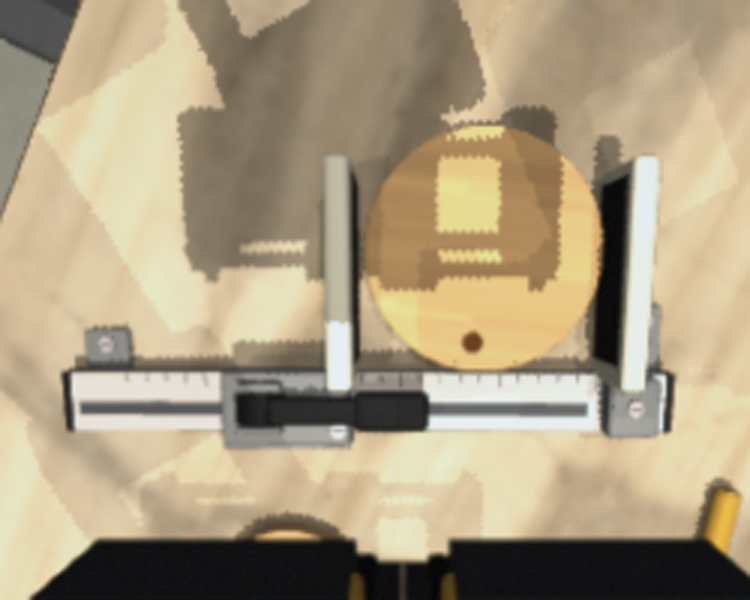

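The lever is down, but while I pressed it the sliding cheek slid back. Its face is now at px 357 and the disc edge at 365, so there's about 4 mm of play. I'll raise the lever with the gripper, re-seat the cheek, then press again with the fingertip drifting +x so friction can't drag the cheek back.

```bash
python3 -c "
from h import *
s=st();print(np.round(s['joint_positions'],1))"
```

```text
t 20.0 sizer mm -101.6 -16.3 z 292.2 yaw err deg -0.08 F [-0.   0.1 -0.7]
[-35.2  29.   72.7  -0.   78.6 -61.5]
```

Emit:
{"fn": "drive_tool", "kwargs": {
  "motion": [
    [[0,0,0],[0,0,0.143]],
    [[0,0,0],[0,0,0.143]],
    [[0,0,0],[0,0,0.143]],
    [[0,0,0],[0,0,0.143]],
    [[0,0,0],[0,0,0.143]]
  ],
  "gripper": 0.55
}}

```text
time_s: 20.5
position: [0.5901, -0.2801, 0.2909]
tcp_rot: [[0.258, 0.966, -0.006], [0.966, -0.258, 0.004], [0.002, -0.006, -1.0]]
force: [0.3, -0.0, 0.4]
opening: 0.374
grasp_force: 0.0
```

Emit:
{"fn": "drive_tool", "kwargs": {
  "motion": [
    [[0,0,30],[0,0,0.143]],
    [[0,0,30],[0,0,0.143]],
    [[0,0,20],[0,0,0.143]],
    [[0,0,20],[0,0,0.143]],
    [[0,0,20],[0,0,0.143]]
  ]
}}

```text
time_s: 21.0
position: [0.5895, -0.2797, 0.1703]
tcp_rot: [[0.828, 0.56, -0.006], [0.56, -0.828, 0.004], [-0.003, -0.006, -1.0]]
force: [-0.4, -0.3, -0.3]
opening: 0.552
grasp_force: 0.0
```

Emit:
{"fn": "drive_tool", "kwargs": {
  "motion": [
    [[0,0,20],[0,0,0.143]],
    [[0,0,20],[0,0,0]],
    [[0,0,10],[0,0,0]],
    [[0,0,0],[0,0,0]],
    [[0,0,0],[0,0,0]]
  ]
}}

```text
time_s: 21.5
position: [0.5913, -0.2807, 0.1238]
tcp_rot: [[0.897, 0.442, -0.001], [0.442, -0.897, 0.001], [-0.001, -0.001, -1.0]]
force: [0.4, -0.9, 0.1]
opening: 0.551
grasp_force: 0.0
```

```bash
python3 -c "
from h import *
s=st();print(s['opening'],s['tcp_rot'])"
```

```text
t 21.5 sizer mm -100.8 -17.2 z 123.8 yaw err deg -90.19 F [ 0.4 -0.9  0.1]
0.551317548612263 [[ 8.96973266e-01  4.42083371e-01 -1.11947809e-03]
 [ 4.42084239e-01 -8.96973268e-01  6.94862061e-04]
 [-6.96954959e-04 -1.11817631e-03 -9.99999132e-01]]
```

Emit:
{"fn": "drive_tool", "kwargs": {
  "motion": [
    [[0,-2,20],[0,0,0]],
    [[0,0,22],[0,0,0]],
    [[0,0,18],[0,0,0]],
    [[0,0,14],[0,0,0]],
    [[0,0,10],[0,0,0]]
  ]
}}

```text
time_s: 22.0
position: [0.5909, -0.2793, 0.0402]
tcp_rot: [[0.897, 0.442, 0.001], [0.442, -0.897, -0.0], [0.0, 0.001, -1.0]]
force: [-0.7, 0.1, -0.4]
opening: 0.552
grasp_force: 0.0
```

Emit:
{"fn": "drive_tool", "kwargs": {
  "motion": [
    [[0,0,0],[0,0,0]],
    [[0,0,0],[0,0,0]],
    [[0,0,0],[0,0,0]],
    [[0,0,0],[0,0,0]],
    [[0,0,0],[0,0,0]]
  ],
  "gripper": 0
}}

```text
time_s: 22.5
position: [0.5904, -0.2778, 0.0412]
tcp_rot: [[0.897, 0.441, -0.001], [0.441, -0.897, 0.002], [0.0, -0.002, -1.0]]
force: [-0.6, 3.5, 3.5]
opening: 0.227
grasp_force: 30.0
```

Emit:
{"fn": "drive_tool", "kwargs": {
  "motion": [
    [[0,0,0],[0,0,0]],
    [[0,0,0],[0,0,0]]
  ]
}}

```text
time_s: 22.7
position: [0.5904, -0.2778, 0.0411]
tcp_rot: [[0.897, 0.442, -0.001], [0.442, -0.897, 0.002], [0.0, -0.002, -1.0]]
force: [-1.3, 4.6, 6.2]
opening: 0.226
grasp_force: 30.0
```

```bash
python3 -c "
from h import *
s=st();print(s['opening'],s['grasp_force'])"
```

```text
t 22.7 sizer mm -100.2 -14.2 z 41.1 yaw err deg -90.21 F [-1.3  4.6  6.2]
0.22642717087595182 30.003758668899536
```

Gripped the 20 mm paddle. Lifting it along its arc to about 0.6 rad.

Emit:
{"fn": "drive_tool", "kwargs": {
  "motion": [
    [[0,0,-4],[0,0,0]],
    [[-1,0,-5],[0,0,0]],
    [[-2,0,-5],[0,0,0]],
    [[-2,0,-6],[0,0,0]],
    [[-3,0,-7],[0,0,0]]
  ]
}}

```text
time_s: 23.2
position: [0.5822, -0.2818, 0.0669]
tcp_rot: [[0.897, 0.442, -0.003], [0.442, -0.897, 0.002], [-0.002, -0.003, -1.0]]
force: [-1.7, 3.5, -8.6]
opening: 0.223
grasp_force: 30.0
```

```bash
python3 -c "
from h import *
s=st();print(s['opening'],s['grasp_force'])"
```

```text
t 23.2 sizer mm -109.4 -14.1 z 66.9 yaw err deg -90.18 F [-1.7  3.5 -8.6]
0.2228357941755153 29.999295473098755
```

Emit:
{"fn": "drive_tool", "kwargs": {
  "motion": [
    [[-4,0,-6],[0,0,0]],
    [[-4,0,-6],[0,0,0]],
    [[-3,0,-3],[0,0,0]],
    [[0,0,0],[0,0,0]]
  ]
}}

```text
time_s: 23.6
position: [0.5719, -0.287, 0.0829]
tcp_rot: [[0.897, 0.441, -0.003], [0.441, -0.897, 0.002], [-0.001, -0.003, -1.0]]
force: [-2.8, 5.9, -4.4]
opening: 0.227
grasp_force: 30.0
```

Emit:
{"fn": "drive_tool", "kwargs": {
  "motion": [
    [[0,0,0],[0,0,0]],
    [[0,0,0],[0,0,0]],
    [[0,0,0],[0,0,0]],
    [[0,0,0],[0,0,0]]
  ],
  "gripper": 0.5
}}

```text
time_s: 24.0
position: [0.5751, -0.2895, 0.084]
tcp_rot: [[0.897, 0.442, 0.004], [0.442, -0.897, -0.004], [0.002, 0.005, -1.0]]
force: [0.1, -0.4, -0.3]
opening: 0.468
grasp_force: 0.0
```

```bash
python3 -c "
from h import *
s=st();print(s['opening'],s['grasp_force'])"
```

```text
t 24.0 sizer mm -119.1 -17.9 z 84.0 yaw err deg -90.21 F [ 0.1 -0.4 -0.3]
0.4684631679564863 0.0
```

Emit:
{"fn": "drive_tool", "kwargs": {
  "motion": [
    [[0,0,-15],[0,0,0]],
    [[0,0,-35],[0,0,0]],
    [[0,0,-40],[0,0,0]],
    [[0,0,-20],[0,0,-0.143]],
    [[0,0,0],[0,0,-0.143]]
  ]
}}

```text
time_s: 24.5
position: [0.5765, -0.2896, 0.1986]
tcp_rot: [[0.732, 0.681, 0.009], [0.682, -0.732, -0.007], [0.002, 0.011, -1.0]]
force: [0.1, 0.2, 0.3]
opening: 0.502
grasp_force: 0.0
```

Emit:
{"fn": "drive_tool", "kwargs": {
  "motion": [
    [[0,0,0],[0,0,-0.143]],
    [[0,0,0],[0,0,-0.143]],
    [[0,0,0],[0,0,-0.143]],
    [[0,0,0],[0,0,-0.143]],
    [[0,0,0],[0,0,-0.143]]
  ],
  "gripper": 0
}}

```text
time_s: 25.0
position: [0.5742, -0.288, 0.1941]
tcp_rot: [[0.106, 0.994, 0.002], [0.994, -0.106, -0.002], [-0.002, 0.002, -1.0]]
force: [-1.2, 0.1, 0.8]
opening: 0.129
grasp_force: 0.0
```

Emit:
{"fn": "drive_tool", "kwargs": {
  "motion": [
    [[0,0,0],[0,0,-0.143]],
    [[0,0,0],[0,0,-0.143]],
    [[0,0,0],[0,0,-0.143]],
    [[0,0,0],[0,0,-0.143]],
    [[20,-10,0],[0,0,0]]
  ]
}}

```text
time_s: 25.5
position: [0.5583, -0.2765, 0.1942]
tcp_rot: [[-0.446, 0.895, 0.005], [0.895, 0.446, -0.005], [-0.006, 0.003, -1.0]]
force: [-0.2, -0.3, 0.7]
opening: 0.006
grasp_force: 0.0
```

Emit:
{"fn": "drive_tool", "kwargs": {
  "motion": [
    [[25,-20,0],[0,0,0]],
    [[25,-20,0],[0,0,0]],
    [[8,-12,0],[0,0,0]],
    [[0,0,0],[0,0,0]],
    [[0,0,0],[0,0,0]]
  ]
}}

```text
time_s: 26.0
position: [0.4847, -0.2462, 0.1938]
tcp_rot: [[-0.444, 0.896, 0.003], [0.896, 0.444, -0.002], [-0.004, 0.002, -1.0]]
force: [0.8, -0.7, 0.5]
opening: 0.003
grasp_force: 0.0
```

```bash
python3 -c "
from h import *
s=st();print(s['opening'],s['grasp_force'])"
```

```text
t 26.0 sizer mm -180.8 61.1 z 193.8 yaw err deg -0.1 F [ 0.8 -0.7  0.5]
0.002972616352687919 0.0
```

Emit:
{"fn": "drive_tool", "kwargs": {
  "motion": [
    [[0,-10,40],[0,0,0]],
    [[0,0,45],[0,0,0]],
    [[0,0,40],[0,0,0]],
    [[0,0,30],[0,0,0]],
    [[0,0,13],[0,0,0]]
  ]
}}

```text
time_s: 26.5
position: [0.4748, -0.2496, 0.0217]
tcp_rot: [[-0.444, 0.896, -0.002], [0.896, 0.444, 0.002], [0.002, -0.001, -1.0]]
force: [-1.1, -0.2, -0.2]
opening: 0.007
grasp_force: 0.0
```

Emit:
{"fn": "drive_tool", "kwargs": {
  "motion": [
    [[0,5,0],[0,0,0]],
    [[0,5,0],[0,0,0]],
    [[0,5,0],[0,0,0]],
    [[0,5,0],[0,0,0]],
    [[0,5,0],[0,0,0]]
  ]
}}

```text
time_s: 27.0
position: [0.4981, -0.2386, 0.0257]
tcp_rot: [[-0.444, 0.896, 0.002], [0.896, 0.444, -0.002], [-0.002, 0.001, -1.0]]
force: [0.2, 0.5, -0.4]
opening: 0.004
grasp_force: 0.0
```

Emit:
{"fn": "drive_tool", "kwargs": {
  "motion": [
    [[0,4,0],[0,0,0]],
    [[0,3,0],[0,0,0]],
    [[0,3,0],[0,0,0]],
    [[0,2,0],[0,0,0]],
    [[0,2,0],[0,0,0]]
  ]
}}

```text
time_s: 27.5
position: [0.5094, -0.2322, 0.0243]
tcp_rot: [[-0.444, 0.896, -0.0], [0.896, 0.444, 0.0], [0.0, -0.0, -1.0]]
force: [-0.1, -0.6, -0.1]
opening: 0.003
grasp_force: 0.0
```

```bash
python3 -c "
from h import *
s=st()"
```

```text
t 27.5 sizer mm -152.4 62.7 z 24.3 yaw err deg -0.08 F [-0.1 -0.6 -0.1]
```

Emit:
{"fn": "drive_tool", "kwargs": {
  "motion": [
    [[0,1,0],[0,0,0]],
    [[0,1,0],[0,0,0]],
    [[0,1,0],[0,0,0]],
    [[0,1,0],[0,0,0]],
    [[0,1,0],[0,0,0]]
  ]
}}

```text
time_s: 28.0
position: [0.5134, -0.2301, 0.0243]
tcp_rot: [[-0.444, 0.896, -0.001], [0.896, 0.444, 0.0], [0.001, -0.001, -1.0]]
force: [-1.9, -1.8, 0.5]
opening: 0.005
grasp_force: 1.5
```

Emit:
{"fn": "drive_tool", "kwargs": {
  "motion": [
    [[0,1,0],[0,0,0]],
    [[0,1,0],[0,0,0]],
    [[0,0,0],[0,0,0]]
  ]
}}

```text
time_s: 28.3
position: [0.5145, -0.2295, 0.0243]
tcp_rot: [[-0.445, 0.896, -0.002], [0.896, 0.445, -0.0], [0.001, -0.002, -1.0]]
force: [-6.0, -5.0, 0.8]
opening: 0.004
grasp_force: 3.5
```

```bash
python3 -c "
from h import *
s=st()"
```

```text
t 28.3 sizer mm -146.7 62.8 z 24.3 yaw err deg -0.02 F [-6.  -5.   0.8]
```

Emit:
{"fn": "drive_tool", "kwargs": {
  "motion": [
    [[0,1,0],[0,0,0]],
    [[0,1,0],[0,0,0]],
    [[0,1,0],[0,0,0]],
    [[0,0,0],[0,0,0]]
  ]
}}

```text
time_s: 28.7
position: [0.5147, -0.2294, 0.0243]
tcp_rot: [[-0.446, 0.895, -0.007], [0.895, 0.446, -0.001], [0.002, -0.007, -1.0]]
force: [-12.7, -10.2, 2.6]
opening: 0.005
grasp_force: 8.5
```

```bash
python3 -c "
from h import *
s=st()"
```

```text
t 28.7 sizer mm -146.5 62.8 z 24.3 yaw err deg 0.05 F [-12.7 -10.2   2.6]
```

Snug again (16 N, same position). Backing off and measuring the lever angle numerically from the viewing pose.

Emit:
{"fn": "drive_tool", "kwargs": {
  "motion": [
    [[0,-6,0],[0,0,0]],
    [[0,-14,0],[0,0,0]],
    [[0,-5,-30],[0,0,0]],
    [[0,0,-45],[0,0,0]],
    [[0,0,-45],[0,0,0]]
  ]
}}

```text
time_s: 29.2
position: [0.4952, -0.2384, 0.145]
tcp_rot: [[-0.443, 0.896, -0.001], [0.896, 0.443, 0.002], [0.002, -0.0, -1.0]]
force: [1.5, -0.1, -0.0]
opening: 0.007
grasp_force: 0.0
```

Emit:
{"fn": "drive_tool", "kwargs": {
  "motion": [
    [[0,0,-45],[0,0,0]],
    [[-20,15,-45],[0,0,0]],
    [[-30,20,-40],[0,0,0]],
    [[-30,25,-20],[0,0,0]],
    [[0,10,0],[0,0,0]]
  ]
}}

```text
time_s: 29.7
position: [0.5962, -0.2815, 0.2948]
tcp_rot: [[-0.443, 0.896, 0.011], [0.896, 0.443, -0.007], [-0.011, 0.007, -1.0]]
force: [0.9, 0.0, -0.5]
opening: 0.009
grasp_force: 0.0
```

Emit:
{"fn": "drive_tool", "kwargs": {
  "motion": [
    [[0,0,0],[0,0,0]],
    [[0,0,0],[0,0,0]]
  ]
}}

```text
time_s: 29.9
position: [0.5896, -0.2764, 0.2883]
tcp_rot: [[-0.445, 0.896, -0.004], [0.896, 0.445, 0.003], [0.004, -0.002, -1.0]]
force: [-0.6, 0.7, -1.0]
opening: 0.003
grasp_force: 0.0
```

Run:
```python
from h import *
import pickle
s=st();im=capture('wrist');pickle.dump((s,im),open('w7.pkl','wb'))
C=cam('wrist',s);x0,y0,t,g=np.load('sizer.npy')
P=lambda X,Y,Z:w2px(C,[x0+X*np.cos(t)-Y*np.sin(t),y0+X*np.sin(t)+Y*np.cos(t),Z])
for th in(.45,.55,.65,.75,.85):
    print(th,P(-.166+.082*np.cos(th)-.0145*np.sin(th),-.015,.043+.082*np.sin(th)+.0145*np.cos(th)).round(1))
for r in range(163,178,2):
    print(r,''.join('#' if v<60 else '.' for v in im[r,190:290].mean(1)))
print('model inner face tip top, disc left',P(-.12,.06,.067),P(-.12,.06,.018))
for r in (100,110,120):print(im[r,222:256].mean(1).astype(int))
```

```text
t 29.9 sizer mm -100.3 -12.6 z 288.3 yaw err deg -0.02 F [-0.6  0.7 -1. ]
0.45 [254.8 176.5]
0.55 [250.6 177.5]
0.65 [245.9 178.4]
0.75 [240.5 179.2]
0.85 [234.6 179.9]
163 ....................................................................................................
165 ..........################..........................................................................
167 ..........#####################........#########....................................................
169 ..........#################################################.........................................
171 ..........###################################################.......................................
173 ..........##################################################........................................
175 ...........#################################################........................................
177 ................................#############################.......................................
model inner face tip top, disc left [238.32718793 116.71295634] [240.17263777 117.44774566]
[134 132 131 130 133 133 127 122 146 170 178 180 181 181 176 155 104  49
  30  74 101 105 108 112 115 116 124 129 131 130 131 131 131 131]
[132 133 135 136 138 130 116 110 141 168 177 180 180 181 178 159 109  51
  31  79 107 114 115 114 115 116 117 127 131 131 131 131 132 132]
[140 135 134 132 130 125 108 100 143 168 176 179 180 181 178 160 115  58
  39  96 114 117 116 116 117 118 124 131 134 135 135 135 135 135]
```

Lever tip is at column 250, so θ ≈ 0.56. The cheek edge and the disc coincide with the snug model. Now pressing with a +x drift.

Emit:
{"fn": "drive_tool", "kwargs": {
  "motion": [
    [[-4,-16,40],[0,0,0]],
    [[0,0,45],[0,0,0]],
    [[0,0,45],[0,0,0]],
    [[0,0,30],[0,0,0]],
    [[0,0,13],[0,0,0]]
  ]
}}

```text
time_s: 30.45
position: [0.575, -0.2863, 0.1129]
tcp_rot: [[-0.444, 0.896, -0.008], [0.896, 0.444, 0.006], [0.009, -0.004, -1.0]]
force: [0.4, -0.8, 0.3]
opening: 0.005
grasp_force: 0.0
```

Emit:
{"fn": "drive_tool", "kwargs": {
  "motion": [
    [[0,0,0],[0,0,0]],
    [[0,0,0],[0,0,0]]
  ]
}}

```text
time_s: 30.65
position: [0.5792, -0.289, 0.1183]
tcp_rot: [[-0.444, 0.896, 0.001], [0.896, 0.444, -0.001], [-0.001, 0.001, -1.0]]
force: [0.2, 0.2, 0.6]
opening: 0.005
grasp_force: 0.0
```

```bash
python3 -c "
from h import *
s=st()"
```

```text
t 30.65 sizer mm -115.2 -19.2 z 118.3 yaw err deg -0.07 F [0.2 0.2 0.6]
```

Emit:
{"fn": "drive_tool", "kwargs": {
  "motion": [
    [[3,0,8],[0,0,0]],
    [[0,1,6],[0,0,0]],
    [[0,3,4],[0,0,0]],
    [[0,4,4],[0,0,0]],
    [[0,4,4],[0,0,0]]
  ]
}}

```text
time_s: 31.15
position: [0.5884, -0.2806, 0.0913]
tcp_rot: [[-0.444, 0.896, -0.0], [0.896, 0.444, -0.001], [-0.0, -0.0, -1.0]]
force: [-1.3, 0.1, 1.8]
opening: 0.003
grasp_force: 0.8
```

Emit:
{"fn": "drive_tool", "kwargs": {
  "motion": [
    [[0,4,4],[0,0,0]],
    [[0,4,4],[0,0,0]],
    [[0,3,4],[0,0,0]],
    [[0,3,4],[0,0,0]],
    [[0,3,4],[0,0,0]]
  ]
}}

```text
time_s: 31.65
position: [0.6037, -0.2729, 0.0709]
tcp_rot: [[-0.444, 0.896, -0.0], [0.896, 0.444, 0.0], [0.0, -0.0, -1.0]]
force: [-1.2, 0.4, 1.6]
opening: 0.002
grasp_force: 0.9
```

```bash
python3 -c "
from h import *
s=st()"
```

```text
t 31.65 sizer mm -86.2 -15.7 z 70.9 yaw err deg -0.07 F [-1.2  0.4  1.6]
```

Emit:
{"fn": "drive_tool", "kwargs": {
  "motion": [
    [[0,2,3],[0,0,0]],
    [[0,2,3],[0,0,0]],
    [[0,1,3],[0,0,0]],
    [[0,1,3],[0,0,0]],
    [[0,0,2],[0,0,0]]
  ]
}}

```text
time_s: 32.15
position: [0.6091, -0.2703, 0.0572]
tcp_rot: [[-0.444, 0.896, 0.0], [0.896, 0.444, 0.0], [-0.0, 0.0, -1.0]]
force: [-1.4, 0.1, 8.8]
opening: 0.006
grasp_force: 4.3
```

Emit:
{"fn": "drive_tool", "kwargs": {
  "motion": [
    [[0,0,1],[0,0,0]],
    [[0,0,1],[0,0,0]],
    [[0,0,1],[0,0,0]],
    [[0,0,0],[0,0,0]]
  ]
}}

```text
time_s: 32.55
position: [0.6092, -0.2704, 0.0567]
tcp_rot: [[-0.444, 0.896, 0.001], [0.896, 0.444, -0.0], [-0.001, 0.001, -1.0]]
force: [-4.0, 2.5, 12.8]
opening: 0.004
grasp_force: 6.4
```

```bash
python3 -c "
from h import *
s=st()"
```

```text
t 32.55 sizer mm -80.1 -16.0 z 56.7 yaw err deg -0.07 F [-4.   2.5 12.8]
```

Emit:
{"fn": "drive_tool", "kwargs": {
  "motion": [
    [[0,0,1],[0,0,0]],
    [[0,0,1],[0,0,0]],
    [[0,0,0],[0,0,0]]
  ]
}}

```text
time_s: 32.85
position: [0.6094, -0.2705, 0.0562]
tcp_rot: [[-0.444, 0.896, 0.002], [0.896, 0.444, -0.001], [-0.001, 0.001, -1.0]]
force: [-4.6, 2.6, 20.1]
opening: 0.001
grasp_force: 9.7
```

Emit:
{"fn": "drive_tool", "kwargs": {
  "motion": [
    [[0,0,-8],[0,0,0]],
    [[0,0,-30],[0,0,0]],
    [[0,0,-45],[0,0,0]],
    [[0,-5,-45],[0,0,0]],
    [[0,-5,-45],[0,0,0]]
  ]
}}

```text
time_s: 33.35
position: [0.5999, -0.2744, 0.2264]
tcp_rot: [[-0.444, 0.896, 0.0], [0.896, 0.444, 0.001], [0.001, 0.001, -1.0]]
force: [1.6, -0.5, 0.3]
opening: 0.004
grasp_force: 0.0
```

Emit:
{"fn": "drive_tool", "kwargs": {
  "motion": [
    [[0,-5,-45],[0,0,0]],
    [[0,-5,-25],[0,0,0]],
    [[0,0,0],[0,0,0]],
    [[0,0,0],[0,0,0]]
  ]
}}

```text
time_s: 33.75
position: [0.5909, -0.279, 0.295]
tcp_rot: [[-0.444, 0.896, 0.001], [0.896, 0.444, 0.0], [-0.0, 0.001, -1.0]]
force: [-0.4, -0.1, -1.6]
opening: 0.005
grasp_force: 0.0
```

Run:
```python
from h import *
s=st();im=capture('wrist')
C=cam('wrist',s);x0,y0,t,g=np.load('sizer.npy')
P=lambda X,Y,Z:w2px(C,[x0+X*np.cos(t)-Y*np.sin(t),y0+X*np.sin(t)+Y*np.cos(t),Z])
print((P(-.084,-.015,.0575)-[120,30])*3,(P(-.12,.06,.067)-[120,30])*3,(P(-.12,.06,.018)-[120,30])*3)
cv2.imwrite('pics/w8.png',cv2.resize(cv2.cvtColor(im,cv2.COLOR_RGB2BGR)[30:230,120:370],None,fx=3,fy=3,interpolation=cv2.INTER_CUBIC))
```

```text
t 33.75 sizer mm -100.3 -15.5 z 295.0 yaw err deg -0.08 F [-0.4 -0.1 -1.6]
[433.1824544  415.56699701] [353.89084853 251.50127451] [359.17212544 254.19892536]
```

View pics/w8.png

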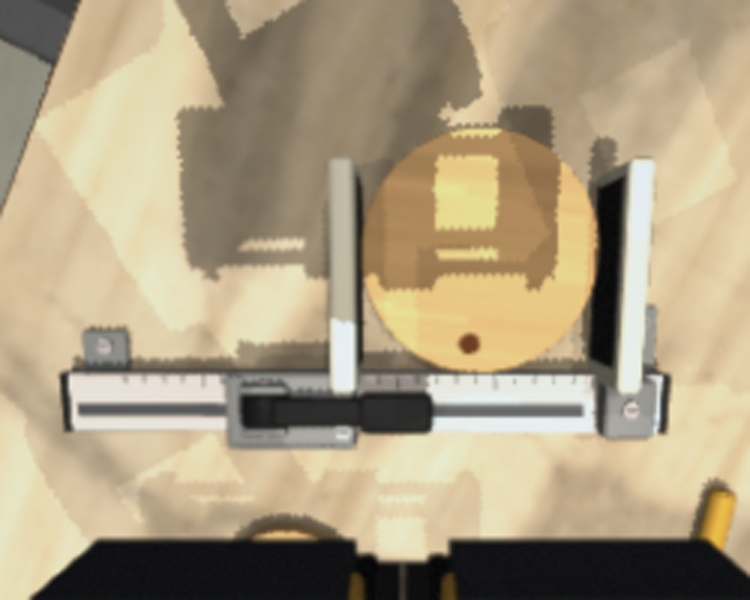

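The cheek face (px 362) touches the disc's edge (362), the disc lies against the rail, and the lever tip at 433 matches fully down. Handing in.

```bash
python3 -c "
from rig import hand_in
print(hand_in())"
```

```text
the job is handed in; nothing more can be done
None
```

I handed the job in at about 34 s: the disc is against the rail and snug between both cheeks, and the lever is pressed fully down. My first press dragged the cheek back about 4 mm, so I raised the lever, re-seated the cheek and locked it again.

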